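# Hang the racing steering wheel on its display hook

## Robot

A 6-joint arm with a two-finger parallel gripper is mounted at the origin on the work surface. World frame = base frame: x ahead of the robot, y to its left, z up, the work surface at z = 0. Lengths are in m, angles in rad, forces in N, time in s.
With the tool pointing down it reaches from about 0.275 to 0.875 m from the base axis. Payload 12.5 kg.
Tool frame: the origin (TCP) lies on the centre line of the jaws, within the pads' length; the fingertips stand r.finger_overhang ahead of it and the grasp point (between the pads) lies 3 mm ahead of it (r.finger_overhang is the distance from the TCP to the fingertips, in m); z points along the fingers, y is the line along which they close (so a half turn about z gives the same grasp; the last joint's range is limited). The gripper opens to 85 mm and grips with 20 to 120 N. Pads are 22 mm wide; open, the fingers measure 114 mm over their backs; the gripper's body (76 mm by 85 mm) begins 54 mm behind the grasp point. The pads swing forward as they close: fully open they stand 13 mm farther back than shut.
Start: joints at [-1.356, 0.351, 1.652, -0, 1.139, -0.085], TCP at [0.162, -0.525, 0.253] pointing down, gripper open.
Joint ranges: [-2.75, 2.75], [-0.79, 2.1], [0.01, 2.65], [-1.57, 4.71], [0.07, 3.14], [-2.87, 2.87]. Speed limits (rad/s): [2.22, 2.22, 2.79, 3.14, 3.14, 3.14].

## Interface

Orientations are given as a unit quaternion [x, y, z, w].
In Python, from cell import r, optics gives the robot as it stands. The module is installed in compiled form; this text tells all that it offers. Calls block until the motion is done:
- r.move_to(position, orientation): joint-space move of the TCP to a pose.
- r.move_linear(position, rot=None, vel=0.15): straight line of the TCP; rot=None keeps the orientation; vel is the mean speed in m/s.
- r.set_joints(angles): joint-space move.
- r.set_gripper(opening, squeeze=None): opening from 0.0 (shut) to 1.0 (fully open); squeeze is the grip in N (None keeps the last); returns when the fingers have stopped.
- r.sleep(seconds).
- r.inverse_kinematics(position, orientation): joint angles nearest the present ones, or None.
- optics.get_image(name): name is "scene" or "top" or "wrist"; returns a dict with "pixels" (480x640x3 uint8, red, green, blue), "depth" (480x640 float32, m along the optical axis (not along the pixel's ray), 0 where there is no reading), "fx", "fy", "cx", "cy" (pixels), "camera_from_world" (4x4, takes a point from world to camera coordinates); the wrist camera has in their place "mount" (4x4, takes a point from camera to tool coordinates, whose origin is the TCP and whose axes are the flange's). Camera axes: x right, y down, z forward; pixel columns grow to the right and rows downward; lengths in m; the calibration is good to about 2 mm. A picture is of the moment at which its call begins: read the wrist's pose just before it.
A pose or a line that the arm cannot do raises r.PlanningError and nothing moves.
- r.hand_in(): hands the job in; it is judged then, once.
Readings, each from a call of its own:
- r.current_t(): time.
- r.current_q(): joint angles.
- r.current_qvel(): joint speeds.
- r.current_effort(): joint torques, N m.
- r.current_tool_pos(): TCP position.
- r.current_ee_rot(): TCP orientation.
- r.current_contact_force(): force on the tool from outside, world axes, zero at the start.
- r.current_torque(): the same for the moment, N m.
- r.current_opening(): opening from 0.0 (shut) to 1.0 (fully open).
- r.current_finger_force(): force on a finger pad.
Only numpy, scipy, OpenCV 4.12 (cv2) and the standard library are available. Lean on these libraries where they do the work, as an engineer would, in place of code of your own. Each camera call takes 0.05 s, during which the arm holds its last target. There are 200 camera calls.

## Task

Take the steering wheel out of its case, holding it by the black rim only so that the polished hub and spokes stay clean, and pass the top of the rim over the upturned end of the brass J-hook on the display stand. Feel for the arm and let it take the weight gently before you let go, and leave the wheel hanging free and straight (the lone spoke pointing down) with its rim drawn forward against the hook's upturned end. Leave the other things on the desk alone.

Things in the scene. Friction and masses are not known exactly. Their poses are not given: they have to be found in the camera images.
- wheel: racing steering wheel, about 0.6 kg (varies, 0.4 to 0.8): black rim of round section, 24 mm thick, 260 mm over the outside, 212 mm inside; its covering marks if pressed on the hook with more than 18 N. Origin at the wheel's centre; x is its axle, z points to the top of the rim. Three spokes: left and right (y) and one down (-z); above them 72 mm of open height between the hub disc and the rim
- rim_top (a point): 12 o'clock point of the wheel, in the middle of the rim's section: 118 mm from the wheel's centre along the wheel's z
- hub: polished aluminium hub (68 mm disc) with the three flat spokes (5 mm thick), fixed in the wheel, same origin and axes as the wheel; not to be touched
- case: open wooden presentation case, 150 (x) x 250 (y) x 52 mm high, fixed. Origin under its centre. The wheel stands upright in the padded slot along its y (26.5 mm wide, 46 mm deep), wheel centre 136 mm above the desk, top of the rim at 266 mm, and is free to be lifted straight up
- stand: display stand, fixed; origin on the desk under the hook's arm. Base board 14 mm thick, 150 mm wide, x = -55 to 135 mm. On its post is clamped a rigid J-hook of 10 mm round brass bar: a level arm along the stand's x at y = 0, from the collar (front at x = 72 mm) forward to x = -22 mm, then turned up. The stand's x points from the upturned end back to the post
- home_mark (a point): point on top of the stand's base board (14 mm above the desk) straight below where the middle of the rim comes when drawn against the upturned end: stand x = -14 mm. The upturned end's inner face is at x = -27 mm, it leans slightly forward to x = -39 mm, and its tip stands 18 mm above the top of the arm
- post_top (a point): top of the ball on the stand's brass post (16 mm thick), 334 mm above the desk at stand x = 88 mm, y = 0. The hook's collar was clamped on the post by hand: the top of the arm lies anywhere from 259 to 283 mm above the desk, no reading tells where, so it must be felt (or seen)
- balm: bystander: jar of leather balm, 68 mm across, 42 mm high, origin under its centre
- stapler: bystander: desk stapler, 135 x 32 x 46 mm, origin under its centre
- brush: bystander: small brush lying flat, origin under its middle
- notebook: bystander: blue notebook, 105 x 148 x 12 mm, origin under its centre
- mug: bystander: white mug, 80 mm across, 90 mm high, origin under its centre
- tumbler: bystander: glass tumbler, 82 mm across, 88 mm high, origin under its centre
- paperweight: bystander: round stone paperweight, 76 mm across, 46 mm high, origin under its centre

How it is judged:
On the way, in this order (a step that is already met when the one before it is completed fails the run):
1. the wheel is lifted out of its case, held by its rim (contact force between the fingers and wheel above 2 N and contact force between wheel and case below 0.1 N and height (world z) of wheel above 0.18 m), for 0.2 s.
2. behind the upturned end the hook's arm takes part of the wheel's weight while the rim is still held (contact force between the fingers and wheel above 2 N and contact force between wheel and stand above 1.5 N and x of rim_top in the frame of stand between -0.02 and 0.07 m and height (world z) of rim_top above 0.265 m and contact force between hub and stand below 0.1 N), for 0.3 s.
At the end, for the whole second after the job is handed in: The wheel hangs at rest by its rim from the hook alone, let go: the rim's 12 o'clock point within 20 mm of the arm's line, the wheel's z within 0.2 rad (11 degrees) of upright, the rim within 6 mm of the upturned end's inner face (rim middle at stand x = -24 to -8 mm) (x of rim_top in the frame of stand between -0.024 and -0.008 m and y of rim_top in the frame of stand between -0.02 and 0.02 m and height (world z) of rim_top above 0.265 m and angle between wheel's own z axis and vertical below 0.2 rad and contact force between wheel and stand above 2 N and linear speed of wheel below 0.03 m/s and angular speed of wheel below 0.3 rad/s and contact force between the fingers and wheel below 0.05 N and contact force between hub and stand below 0.1 N); the robot touches nothing.
It fails at once if the wheel is forced against the hook or stand (more than 18 N) (contact force between wheel and stand above 18 N).
It fails at once if the polished hub or spokes are touched by the gripper (contact force between the fingers and hub above 0.5 N).
It fails at once if a bystander is moved more than 20 mm (distance of any of balm, stapler, brush, notebook, mug, tumbler, paperweight from where it was at the start of the episode above 0.02 m).
It also fails if it takes over 72 s, if anything falls off the work surface, if the arm or the gripper's body presses on something with over 40 N, if the wrist force passes 120 N, or if a joint passes its speed limit or range.

## Working session

There is one attempt and no reset: what is moved stays moved. The work goes in short steps, each a Python script; the robot and the scene stay as the last script left them, time stands still between calls to the robot, and variables do not carry over. Pictures are saved under pics/ and viewed, at most 10 in all, crops included, and the job is handed in when it is done.

```bash
mkdir -p pics
cat > h.py <<'E'
import numpy as np, cv2
from cell import r, optics
def snap(n,f):
    im=optics.get_image(n); cv2.imwrite(f,im["pixels"][:,:,::-1]); return im
def cloud(im):
    d=im["depth"]; v,u=np.indices(d.shape)
    p=np.stack([(u-im["cx"])/im["fx"]*d,(v-im["cy"])/im["fy"]*d,d],-1)
    T=np.linalg.inv(im["camera_from_world"])
    w=p@T[:3,:3].T+T[:3,3]; w[d==0]=np.nan; return w
E
python3 - <<'E'
from h import *
for n in("scene","top"):
    im=snap(n,f"pics/{n}.png"); np.save(f"{n}.npy",cloud(im)); print(im["camera_from_world"].round(3).tolist(),im["fx"])
print(r.finger_overhang,r.current_t(),r.current_ee_rot())
E
```

```text
[[-0.804, 0.594, 0.009, 0.443], [0.334, 0.465, -0.82, -0.011], [-0.491, -0.657, -0.572, 1.695], [0.0, 0.0, 0.0, 1.0]] 532.8466972788787
[[0.027, -1.0, 0.012, -0.016], [-0.981, -0.029, -0.193, 0.572], [0.193, -0.006, -0.981, 1.412], [0.0, 0.0, 0.0, 1.0]] 583.4613896051959
0.022 0.1 [ 9.88786275e-01  1.49336652e-01 -1.96039754e-05 -5.16047239e-04]
```

View pics/scene.png

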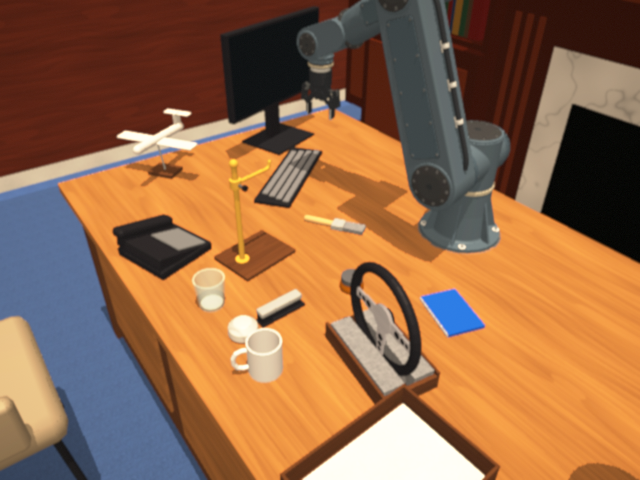

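View pics/top.png

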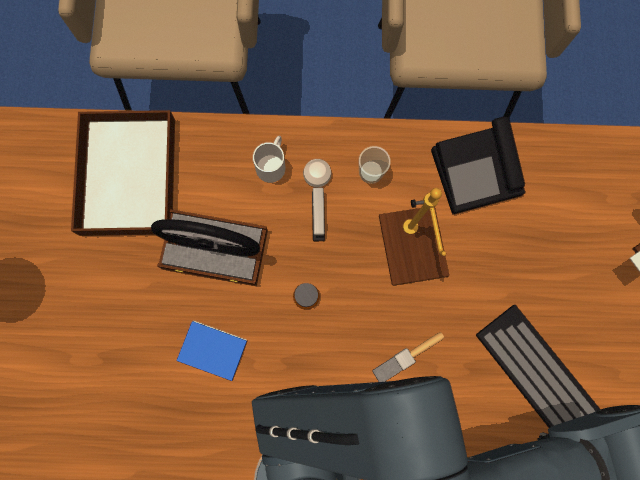

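The scene view shows the wheel in its case at about (390,330), with the stand post at (235,165) and its hook pointing toward the robot. In the top view the wheel is at (205,237), the board at (414,246), the post ball at (433,195) and the hook tip at (441,253).

```bash
cat > m.py <<'E'
from h import *
T=np.load("top.npy");S=np.load("scene.npy")
sub=T[150:300,130:480]
def top(u,v,k=2): return np.nanmedian(T[v-k:v+k+1,u-k:u+k+1].reshape(-1,3),0)
print("case c",top(210,262),"wheel region")
A=np.vstack([T.reshape(-1,3),S.reshape(-1,3)]); A=A[~np.isnan(A[:,0])]
c=top(210,262)
I0=np.vstack([cv2.imread("pics/top.png").reshape(-1,3),cv2.imread("pics/scene.png").reshape(-1,3)])
I=I0[~np.isnan(np.vstack([T.reshape(-1,3),S.reshape(-1,3)])[:,0])]
near=(np.hypot(A[:,0]-c[0],A[:,1]-c[1])<.2)
w=A[near&(A[:,2]>.07)&(A[:,2]<.3)]; dark=I[near&(A[:,2]>.07)&(A[:,2]<.3)].max(1)<60
w=w[dark]; m=w.mean(0);n=np.linalg.svd(w-m)[2]
print("wheel pts",len(w),"mean",m,"normal",n[2],"zmax",w[:,2].max())
from scipy.optimize import least_squares
def res(p):
    ax=np.array([np.cos(p[3]),np.sin(p[3]),0]);d=w-p[:3];a=d@ax;rad=np.linalg.norm(d-np.outer(a,ax),axis=1)
    return np.hypot(a,rad-.118)-.012
a0=np.arctan2(n[2][1],n[2][0])
f=least_squares(res,[m[0],m[1],.136,a0],loss="soft_l1",f_scale=.002)
print("wheel fit",f.x,np.median(abs(f.fun)))
# board
b=A[(abs(A[:,2]-.014)<.004)&(np.hypot(*(A[:,:2]-top(400,255)[:2]).T)<.17)]
col=I[(abs(A[:,2]-.014)<.004)&(np.hypot(*(A[:,:2]-top(400,255)[:2]).T)<.17)]
b=b[col[:,2]<130]
print("board",len(b),cv2.minAreaRect((b[:,:2]*1000).astype(np.float32)))
g=A[(np.hypot(*(A[:,:2]-top(400,255)[:2]).T)<.2)&(A[:,2]>.15)&(A[:,2]<.36)]
print("post pts",len(g)); hi=g[g[:,2]>.3]; print("post top",hi.mean(0),hi[:,2].max(),hi[:,:2].min(0),hi[:,:2].max(0))
p=hi.mean(0)[:2]; arm=g[(np.hypot(*(g[:,:2]-p).T)>.03)&(g[:,2]>.2)]; arm=arm[np.argsort(np.hypot(*(arm[:,:2]-p).T))]
print("arm",len(arm)); print(arm[::max(1,len(arm)//25)].round(3))
for nme,u,v in [("balm",306,295),("stapler",319,215),("pw",317,172),("mug",268,160),("tumb",374,163)]: print(nme,top(u,v).round(3))
E
python3 m.py
```

```text
case c [0.52345713 0.25794297 0.05168837] wheel region
wheel pts 3019 mean [0.57002931 0.26417263 0.19655437] normal [-0.98656523  0.16336342 -0.00119781] zmax 0.26992658243533607
wheel fit [0.56768311 0.25688966 0.13523077 2.98962977] 0.001524541377090698
board 2841 ((593.7218627929688, -257.65216064453125), (197.18569946289062, 152.2039031982422), 10.997440338134766)
post pts 1276
post top [ 0.64099861 -0.24746045  0.32340257] 0.3356276234761879 [ 0.62732609 -0.26174914] [ 0.65483988 -0.23569958]
arm 412
[[ 0.631 -0.219  0.269]
 [ 0.642 -0.215  0.268]
 [ 0.625 -0.216  0.272]
 [ 0.636 -0.212  0.275]
 [ 0.605 -0.258  0.269]
 [ 0.642 -0.209  0.273]
 [ 0.603 -0.258  0.271]
 [ 0.6   -0.257  0.264]
 [ 0.595 -0.255  0.267]
 [ 0.592 -0.258  0.27 ]
 [ 0.587 -0.262  0.269]
 [ 0.583 -0.262  0.27 ]
 [ 0.578 -0.263  0.274]
 [ 0.573 -0.263  0.273]
 [ 0.567 -0.26   0.268]
 [ 0.564 -0.266  0.267]
 [ 0.558 -0.263  0.272]
 [ 0.555 -0.271  0.267]
 [ 0.549 -0.269  0.271]
 [ 0.543 -0.265  0.264]
 [ 0.539 -0.27   0.269]
 [ 0.534 -0.269  0.262]
 [ 0.529 -0.266  0.271]
 [ 0.527 -0.271  0.274]
 [ 0.524 -0.269  0.272]
 [ 0.519 -0.277  0.283]]
balm [0.448 0.015 0.042]
stapler [ 0.654 -0.012  0.045]
pw [ 0.77  -0.004  0.042]
mug [0.812 0.128 0.004]
tumb [ 0.812 -0.156  0.007]
```

```bash
cat >> h.py <<'E'
def quat(a): return np.array([np.cos(a/2),np.sin(a/2),0,0])   # tool down, tool y = (sin a,-cos a)
WC=np.array([.5677,.2569,.1352]); WY=-.152
SO=np.array([.5544,-.2653]); SY=.192
PH=np.radians(16); GY=.118*np.sin(PH); GZ=.118*np.cos(PH)
SGN=np.pi/2
def tcp(cx,cy,cz,yaw): # TCP for gripping wheel with centre c, axle yaw
    return np.array([cx-np.sin(yaw)*GY,cy+np.cos(yaw)*GY,cz+GZ+.003])
def stand(x,y,z): # TCP for wheel centre at stand x,y, world z
    c=SO+[np.cos(SY)*x-np.sin(SY)*y,np.sin(SY)*x+np.cos(SY)*y]; return tcp(*c,z,SY)
E
python3 - <<'E'
from h import *
for s in(np.pi/2,-np.pi/2):
    for p,a in((tcp(*WC,WY)+[0,0,.09],WY),(tcp(*WC,WY),WY),(stand(-.08,0,.2),SY),(stand(.03,0,.16),SY)):
        q=r.inverse_kinematics(p,quat(a+s)); print(s,p.round(3),None if q is None else np.round(q,2))
s=np.pi/2
r.move_to(tcp(*WC,WY)+[0,0,.30-.252+.06],quat(WY+s))
pos=r.current_tool_pos();im=snap("wrist","pics/w1.png")
from scipy.spatial.transform import Rotation as R
T=np.eye(4);T[:3,:3]=R.from_quat(r.current_ee_rot()).as_matrix();T[:3,3]=pos
im["camera_from_world"]=np.linalg.inv(T@im["mount"]); w=cloud(im)
k=(w[...,2]>.235)&(w[...,2]<.28); d=w[k]
print(r.current_t(),pos,len(d),d.min(0),d.max(0))
if len(d)>50:
    # rim midline vs along-rim coordinate
    ax=np.array([np.cos(WY),np.sin(WY)]);ay=np.array([-ax[1],ax[0]]);e=(d[:,:2]-WC[:2]);u=e@ax;v=e@ay
    for lo in np.arange(-.07,.07,.02):
        m=(v>lo)&(v<lo+.02)
        if m.sum()>20: print(round(lo+.01,3),u[m].min().round(4),u[m].max().round(4),d[m,2].max().round(4))
E
```

```text
1.5707963267948966 [0.573 0.289 0.342] [ 0.39  0.46  1.28 -0.    1.41  0.55]
1.5707963267948966 [0.573 0.289 0.252] [ 0.39  0.52  1.4  -0.    1.22  0.55]
1.5707963267948966 [ 0.47  -0.249  0.316] [-0.57  0.26  1.62 -0.    1.27 -0.77]
1.5707963267948966 [ 0.578 -0.228  0.276] [-0.45  0.46  1.43 -0.    1.25 -0.64]
-1.5707963267948966 [0.573 0.289 0.342] [ 0.39  0.46  1.28 -0.    1.41 -2.59]
-1.5707963267948966 [0.573 0.289 0.252] [ 0.39  0.52  1.4  -0.    1.22 -2.59]
-1.5707963267948966 [ 0.47  -0.249  0.316] [-0.57  0.26  1.62 -0.    1.27  2.38]
-1.5707963267948966 [ 0.578 -0.228  0.276] [-0.45  0.46  1.43 -0.    1.25  2.5 ]
3.3583 [0.57291481 0.28840381 0.35954641] 6858 [0.54521137 0.17403639 0.23501422] [0.58876072 0.3415813  0.26777901]
-0.06 -0.0125 0.011 0.2558
-0.04 -0.0126 0.0112 0.2637
-0.02 -0.0126 0.0113 0.2666
0.0 -0.0126 0.0111 0.2678
0.02 -0.0123 0.0108 0.2669
0.04 -0.0121 0.0109 0.2642
0.06 -0.0124 0.0112 0.2571
0.08 -0.0124 0.0104 0.2465
```

View pics/w1.png

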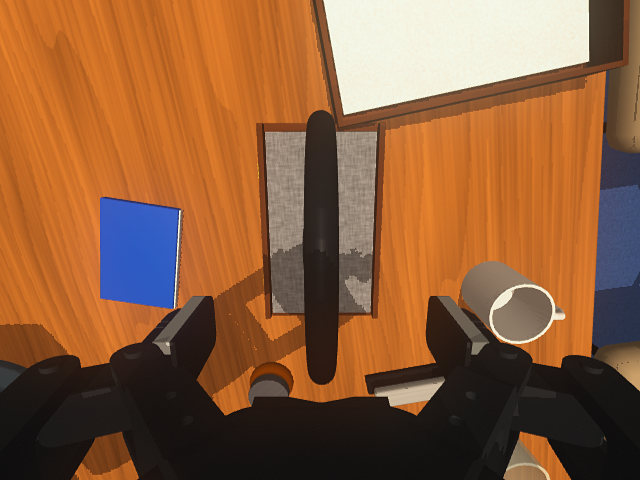

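The close wrist view shows the rim running vertically at column 320, centred between the fingers and lined up with the case. The fit agrees to about 1 mm, so I'll grip and lift.

Run:
```python
from h import *
g=tcp(*WC,WY)-[.0007,-.001,0]
r.move_linear(g,vel=.08)
F0=r.current_contact_force()
r.set_gripper(0.0,squeeze=90)
print("open",r.current_opening(),r.current_finger_force(),F0,r.current_contact_force())
r.move_linear(g+[0,0,.06],vel=.04)
print(r.current_contact_force())
r.move_linear(g+[0,0,.10],vel=.08); r.sleep(.3)
print(r.current_t(),r.current_tool_pos(),r.current_contact_force(),r.current_torque(),r.current_opening(),r.current_finger_force())
im=snap("scene","pics/s2.png");np.save("s2.npy",cloud(im))
from scipy.optimize import least_squares
w=np.load("s2.npy")
px=im["pixels"].reshape(-1,3);w=w.reshape(-1,3)
k=(np.hypot(w[:,0]-WC[0],w[:,1]-WC[1])<.16)&(w[:,2]>.09)&(w[:,2]<.36)
ax=np.array([np.cos(WY),np.sin(WY)])
k&=(abs((w[:,:2]-WC[:2])@ax)<.02)
# bright pixels = spokes/hub: angle of spokes
b=w[k&(px.min(1)>90)]; ay=np.array([-ax[1],ax[0]])
y=(b[:,:2]-WC[:2])@ay; z=b[:,2]-(WC[2]+.1)
print("bright",len(b),y.min(),y.max())
s=(abs(y)>.04)&(abs(z)<.05); print("spoke slope",np.polyfit(y[s],z[s],1),s.sum())
cv2.imwrite("pics/s2c.png",cv2.resize(im["pixels"][180:420,300:480,::-1],None,fx=2,fy=2))
```

```text
open 0.2549565846692898 87.93397884699516 [-0.10337247  0.16120971  0.20954596] [-0.4372838   0.14294175  2.52836515]
[ 0.54308491  0.84281791 -6.1996812 ]
8.0583 [0.57188104 0.29005133 0.35127707] [ 0.46832488 -0.25745349 -5.21935443] [ 0.2182149  -0.02169297  0.02060268] 0.25088165719408584 88.25195312616415
bright 1168 -0.10584084258799285 0.12598904247207338
spoke slope [0.01784635 0.00327499] 361
```

View pics/s2c.png

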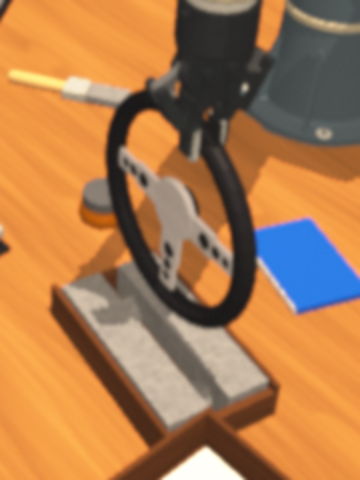

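The crop shows the wheel clear of the case, upright (spoke slope 0.02) and gripped on the rim just off the top. Next I'll carry it round to the front of the hook.

Run:
```python
from h import *
from scipy.spatial.transform import Rotation as R
q=quat(SY+SGN)
r.move_to(stand(-.13,.25,.235),q)
r.move_linear(stand(-.11,0,.235),vel=.12)
r.move_linear(stand(-.09,0,.210),vel=.06); r.sleep(.3)
print(r.current_t(),r.current_contact_force(),r.current_torque())
pos=r.current_tool_pos();T=np.eye(4);T[:3,:3]=R.from_quat(r.current_ee_rot()).as_matrix();T[:3,3]=pos
im=snap("wrist","pics/w3.png");im["camera_from_world"]=np.linalg.inv(T@im["mount"]); 
W=[cloud(im)]
im2=snap("scene","pics/s3.png");W.append(cloud(im2))
c,s=np.cos(SY),np.sin(SY)
for w in W:
    w=w.reshape(-1,3);w=w[~np.isnan(w[:,0])]
    d=w[:,:2]-SO; X=d@[c,s];Y=d@[-s,c];Z=w[:,2]
    print("--- arm");
    for lo in np.arange(-.05,.07,.012):
        m=(X>lo)&(X<lo+.012)&(abs(Y)<.025)&(Z>.22)&(Z<.31)
        if m.sum()>3: print(round(lo+.006,3),m.sum(),"Y",np.median(Y[m]).round(4),Y[m].min().round(4),Y[m].max().round(4),"Z",np.percentile(Z[m],[5,50,95]).round(4))
    m=(X>-.13)&(X<-.06)&(abs(Y)<.14)&(Z>.1)&(Z<.34); print("wheel",m.sum())
```

```text
12.6917 [ 0.67148872 -0.30635571 -4.83373882] [ 0.15884557  0.01421252 -0.00942272]
--- arm
-0.044 10 Y 0.0008 -0.0012 0.0027 Z [0.2787 0.2817 0.2843]
-0.032 190 Y 0.0029 -0.0017 0.0041 Z [0.2676 0.2739 0.282 ]
-0.02 222 Y 0.0024 -0.0013 0.0039 Z [0.2651 0.2692 0.2712]
-0.008 365 Y 0.001 -0.0052 0.0044 Z [0.2656 0.2701 0.2716]
0.004 384 Y 0.0008 -0.0053 0.0042 Z [0.2653 0.2701 0.2715]
0.016 385 Y 0.0008 -0.0054 0.0041 Z [0.2655 0.27   0.2715]
0.028 380 Y 0.001 -0.005 0.0042 Z [0.2655 0.27   0.2716]
0.04 387 Y 0.0007 -0.0054 0.0039 Z [0.2654 0.27   0.2716]
0.052 384 Y 0.0006 -0.0053 0.004 Z [0.2652 0.2699 0.2714]
0.064 381 Y 0.0008 -0.0054 0.0037 Z [0.2651 0.27   0.2714]
wheel 19191
--- arm
-0.032 22 Y -0.0004 -0.0051 0.0046 Z [0.2713 0.2795 0.2871]
-0.02 16 Y 0.0 -0.0032 0.0055 Z [0.2626 0.2697 0.2748]
-0.008 14 Y 0.0002 -0.0041 0.0054 Z [0.2627 0.2675 0.2701]
0.004 12 Y 0.0003 -0.0041 0.0049 Z [0.2639 0.2677 0.2702]
0.016 12 Y -0.0001 -0.0031 0.0053 Z [0.2628 0.2667 0.271 ]
0.028 17 Y 0.0011 -0.0071 0.0067 Z [0.2624 0.2674 0.2702]
0.04 15 Y 0.001 -0.0064 0.0054 Z [0.2642 0.2665 0.2711]
0.052 11 Y -0.0004 -0.0058 0.0024 Z [0.2622 0.2671 0.2707]
0.064 17 Y 0.001 -0.0058 0.0047 Z [0.2639 0.267  0.2703]
wheel 2387
```

View pics/w3.png

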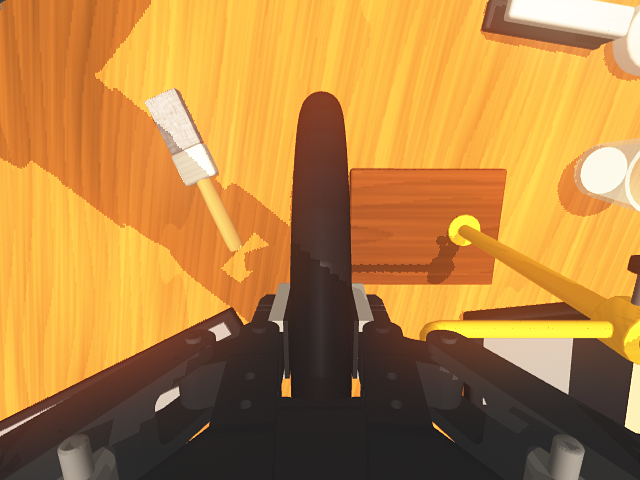

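View pics/s3.png

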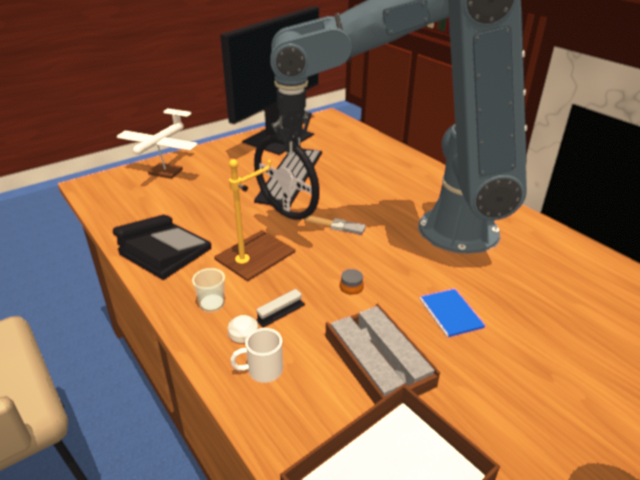

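The hook arm is level at about z = 0.271 on the stand's centre line, with its end at wrist pixel (430,328). The wheel is upright in front of it and the tip lines up with the opening. I'll insert, then lower and feel for the arm.

Run:
```python
from h import *
r.move_linear(stand(.005,0,.210),vel=.06); r.sleep(.3)
print(r.current_t(),r.current_contact_force())
r.move_linear(stand(.005,0,.173),vel=.05); r.sleep(.4)
B=np.mean([r.current_contact_force() for _ in range(5)],0); print("base",B)
z=.173
while z>.153:
    z-=.0005; r.move_linear(stand(.005,0,z),vel=.02); r.sleep(.05)
    d=r.current_contact_force()-B
    if d[2]>.4: print(round(z,4),d.round(2),r.current_t())
    if d[2]>3: break
r.sleep(.5)
print(z,(r.current_contact_force()-B).round(2),r.current_torque(),r.current_finger_force(),r.current_t())
```

```text
14.825 [-0.78075578  0.31094314 -5.40522084]
base [-0.60616988 -0.23655635 -5.67378529]
0.1725 [0.17 0.3  0.45] 16.4167
0.172 [ 0.11 -0.18  1.12] 16.7167
0.1685 [0.84 0.08 0.51] 18.8167
0.1665 [0.8  1.35 0.72] 20.0167
0.1655 [ 0.8  -0.06  1.3 ] 20.6167
0.165 [ 0.27 -0.15  0.82] 20.9167
0.1645 [-0.33  0.35  0.64] 21.2167
0.164 [0.2  0.7  4.59] 21.5167
0.16399999999999998 [0.22 1.65 4.39] [0.22952832 0.08383206 0.03323024] 89.06777255237103 22.0167
```

The arm takes about 4.4 N of the 5.7 N weight at centre z = 0.164, with the rim still held. Now I'll lift slightly and draw the rim forward until it meets the upturned end.

Run:
```python
from h import *
z=.1647
r.move_linear(stand(.005,0,z),vel=.02); r.move_linear(stand(-.009,0,z),vel=.03); r.sleep(.3)
n=np.array([np.cos(SY),np.sin(SY)])
B=np.mean([r.current_contact_force() for _ in range(5)],0); print(B)
x=-.009
while x>-.022:
    x-=.0005; r.move_linear(stand(x,0,z),vel=.02); r.sleep(.1)
    d=r.current_contact_force()-B; fx=d[:2]@n
    print(round(x,4),fx.round(2),d[2].round(2))
    if fx>2 : break
x+=.0007
r.move_linear(stand(x,0,z),vel=.02)
r.move_linear(stand(x,0,.1637),vel=.01); r.sleep(.3)
print(x,r.current_contact_force(),r.current_t())
```

```text
[-0.05581727 -1.36700978 -4.22866935]
-0.0095 1.39 -0.34
-0.01 0.1 -1.64
-0.0105 0.08 -1.53
-0.011 0.83 -1.11
-0.0115 0.33 -1.19
-0.012 0.48 -1.39
-0.0125 0.21 -1.26
-0.013 0.45 -1.26
-0.0135 -0.43 -0.8
-0.014 -0.38 -1.56
-0.0145 0.61 -0.3
-0.015 -0.74 -0.91
-0.0155 1.02 -0.52
-0.016 2.44 -1.66
-0.015300000000000005 [-0.93082335  1.16141432  0.77970828] 28.8833
```

Run:
```python
from h import *
r.set_gripper(.6); r.sleep(.5); print(r.current_opening(),r.current_finger_force(),r.current_contact_force())
p=r.current_tool_pos()
r.move_linear(p+[0,0,.12],vel=.06); r.move_linear(p+[-.1,.12,.14],vel=.15); r.sleep(.5)
im=snap("scene","pics/s4.png");w=cloud(im).reshape(-1,3);px=im["pixels"].reshape(-1,3)
c,s=np.cos(SY),np.sin(SY);d=w[:,:2]-SO;X=d@[c,s];Y=d@[-s,c];Z=w[:,2]
k=(abs(X+.014)<.04)&(abs(Y)<.15)&(Z>.03)&(Z<.33)&(px.max(1)<60)
from scipy.optimize import least_squares
q=np.c_[X,Y,Z][k]
def res(p):
    ax=np.array([np.cos(p[3])*np.cos(p[4]),np.sin(p[3])*np.cos(p[4]),np.sin(p[4])]);e=q-p[:3];a=e@ax
    return np.hypot(a,np.linalg.norm(e-np.outer(a,ax),axis=1)-.118)-.012
f=least_squares(res,[-.014,0,.165,0,0],loss="soft_l1",f_scale=.002)
print("centre,yaw,pitch",f.x.round(4),np.median(abs(f.fun)),k.sum(),"rim_top x",f.x[0]-.118*f.x[4])
k=(abs(X+.014)<.03)&(px.min(1)>90)&(abs(Z-f.x[2])<.03)&(abs(Y)>.04)&(abs(Y)<.1)
print("slope",np.polyfit(Y[k],Z[k],1),k.sum(),r.current_t())
cv2.imwrite("pics/s4c.png",cv2.resize(im["pixels"][130:290,200:360,::-1],None,fx=3,fy=3))
```

```text
0.6008121377879589 0.0 [-0.49759093 -0.60404486  0.4885103 ]
centre,yaw,pitch [-0.0144 -0.0028  0.1637  0.0078  0.0008] 0.0015890648476682284 966 rim_top x -0.014471916287152803
slope [0.00157157 0.16528355] 193 33.675
```

View pics/s4c.png

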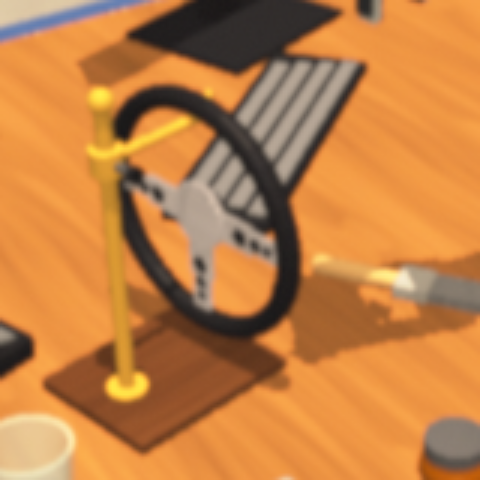

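The wheel hangs from the hook with its single spoke down and its rim at stand x = -14 mm. The gripper is clear, so I'll let it settle and hand in.

Run:
```python
from h import *
r.sleep(4); print(r.hand_in(), r.current_t())
```

```text
the job is handed in; nothing more can be done
the job is handed in; nothing more can be done
```

The wheel hangs straight and free on the J-hook, rim at stand x ≈ -14 mm against the upturned end; the job is handed in, but no verdict came back.

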